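Drive a stuck core out of its core box

ROBOT

A 6-joint arm with a two-finger parallel gripper is mounted at the origin on the work surface. World frame = base frame: x ahead of the robot, y to its left, z up, the work surface at z = 0. Lengths are in m, angles in degrees, forces in N, time in s.
With the tool pointing down it reaches from about 0.375 to 0.9 m from the base axis. Payload 3.1 kg.
Tool frame: the origin (TCP) lies on the centre line of the jaws, within the pads' length; the fingertips stand 8 mm ahead of it and the grasp point (between the pads) lies 11 mm behind it; z points along the fingers, y is the direction in which the jaws open and shut (so a half turn about z gives the same grasp; the last joint's range is limited). The gripper opens to 87 mm and grips with 3 to 60 N. Pads are 19 mm wide; open, the fingers measure 117 mm over their backs; the gripper's body (75 mm by 190 mm) begins 51 mm behind the grasp point.
Start: joints at [60.877, 30.224, 82.088, -0, 67.689, -10.227], TCP at [0.202, 0.591, 0.198] pointing down, gripper open.
Joint ranges: [-176.69, 176.69], [-43.24, 126.21], [12.49, 139.97], [-82, 262], [0, 151.66], [-163.58, 163.58]. Speed limits (degrees/s): [159.86, 159.86, 180, 180, 180, 180].

INTERFACE

Orientations are given as a 3x3 rotation matrix whose columns are the frame's x, y, z axes.
In Python, from rig import * gives the robot as it stands. The module is installed in compiled form; this text tells all that it offers.
- The arm moves only by the tool arm_command, never from a script. Its argument "commands" is a list of rows, each an object with "translation": the shift along the tool's x, y, z scaled (see below), a list of three; "dr": the turn, a rotation vector about the tool's x, y, z scaled (see below), a list of three; "jaw": the closure, from 0 (fully open) to 1 (shut). In form: [{"translation": [x, y, z], "dr": [ax, ay, az], "jaw": jaw}, ...]. A call has 1 to 12 rows; each row shifts and turns the commanded pose from where the row before left it, along the tool's axes as they then stand; what a row does not reach is not made up. The controller multiplies each number of a shift by 25 mm and each number of a turn by 6 degrees. A row lasts 1/12 s, in which the tool goes at most 41.7 mm and 7.16 degrees, less where a joint would pass 70% of its speed; a pose out of reach is approached as far as the arm can. A call with a number of a shift or a turn outside -1 to 1 is refused whole. A call with a gripper value outside its range is refused whole. The fingers move at their own pace and stop on an object; the grip force is fixed at half the most. Time passes only in rows, so rows that do not move let the fingers close. It gives the time, the measured TCP pose, the force and the opening at its end, in the units of the state.
- read_state(): the state, without advancing time (a new reading comes with each control period).
- capture(name): name is "scene" or "top" or "wrist"; returns (picture, depth): 420x560x3 uint8, red, green, blue; 420x560 float32, m along the optical axis (not along the pixel's ray), 0 where there is no reading.
- camera_model(name): a dict with "intrinsics" (3x3 intrinsics, pixels), "pose" (4x4, takes a point from camera to world coordinates); the wrist camera has in their place "mount" (4x4, takes a point from camera to tool coordinates, whose origin is the TCP and whose axes are the flange's). Camera axes: x right, y down, z forward; pixel columns grow to the right and rows downward; lengths in m; the calibration is good to about 2 mm. A picture is of the moment at which its call begins: read the wrist's pose just before it. camera_model takes no time and is no camera call.
- hand_in(): hands the job in, once; it reports no verdict.
The state is a dict: "time_s": time; "joint_positions": joint angles; "qvel": joint speeds; "tau": joint torques, N m; "position": TCP position; "tcp_rot": TCP orientation; "force": force on the tool from outside, world axes, zero at the start; "moment": the same for the moment, N m; "opening": opening from 0.0 (shut) to 1.0 (fully open).
Only numpy, scipy, OpenCV 4.12 (cv2) and the standard library are available. Lean on these libraries where they do the work, as an engineer would, in place of code of your own. Each camera call takes 0.05 s, during which the arm holds its last target.

TASK

Take the ejector rod out of its wooden block, feel its tip into the bore of the guide plate on top of the black core box, and push the stuck terracotta core down through the box with it until the core drops out onto the pad underneath. Press gently, because the fired core is brittle and the guide plate must not be jabbed; then draw the rod out, stand it back in its block, and leave the other things on the table where they are.

Things in the scene. Friction and masses are not known exactly. Their poses are not given: they have to be found in the camera images.
- stand: Steel stripping stand, fixed; the black resin core box (96 x 130 x 50 mm) is clamped face down on its risers. Origin at table height under the box's centre, z up, y along the 130 mm length; the clamp's rail and knurled knob reach 0.24 m out to -y. Heights: landing pad 14 mm, box underside 66, cavity roof 104, box top 116. Below the guide bore an 18 x 40 mm slot (40 along y) leads into the cavity.
- guide_mid (a point): Middle of the guide plate's setting range, at the height of its top (126 mm), on the stand's axis. The steel plate on the box (76 x 60 x 10 mm) has one vertical 14.2 mm through bore. It is screwed down through slots up to 12 mm off this point, either way along the stand's y (x = 0): not measured, find it by sight or touch. It does not yield; over 40 N from the rod spoils it.
- core: Stuck core: brittle fired terracotta cylinder 44 x 36 mm (36 tall), 90 to 145 g, upright on the stand's axis. Origin: centre of its lower face, at first 2 to 6 mm below the box. Spring plungers grip it: it slides under some 7 to 22 N until its top is 0 to 4 mm above the box's underside, then drops 20 mm onto the pad. It cracks if the rod presses it with over 40 N. Hands never touch it.
- core_top (a point): Centre of the core's upper face, 36 mm above its origin.
- rod: Ejector rod, loose, 240 g: polished steel shank 12 mm across and 92 mm long with a 1 mm chamfer at the tip, and above it a square steel grip, 24 mm across flats and 46 mm long (138 mm in all). Origin at the tip (lower end), z up, x and y square to the flats. It stands in one hole of the wooden block, flats in line with the block's sides, tip 6 mm above the table: the taller steel thing there.
- rod_tip (a point): Tip of the ejector rod: the centre of the lower end face of its shank.
- block: Wooden tool block, fixed, 56 x 124 x 50 mm, with two blind holes of 15 mm, 44 mm deep, 70 mm apart along its y. Origin at the centre of its underside.
- hole_a (a point): Centre of the mouth of the block's hole on its -y side, 50 mm above the table.
- hole_b (a point): Centre of the mouth of the block's hole on its +y side, 50 mm above the table.
- pin: Bystander: polished steel parting pin 10 mm across with an 18 mm ball head, 80 mm long, standing in the other hole of the block. Origin at its lower end.
- gauge: Bystander: brass gauge cylinder, 36 mm across, 50 mm tall. Origin under its centre.
- spare: Bystander: stepped terracotta core print, 42 mm across, 36 mm tall. Origin under its centre.
- rammer: Bystander: boxwood rammer lying on the table, 175 mm long, up to 34 mm thick. Origin under its middle.
- paste: Bystander: aluminium jar of parting paste, 52 mm across, 55 mm tall. Origin under its centre.
- brush: Bystander: bench brush lying on the table, 190 mm long.
Things that resemble listed ones, but are neither listed nor needed, are in the scene too. What is shaped like the rod but red is not meant.

How it is judged:
By the outcome, as a careful person would: the job done as asked, in the order asked, and still so for the second after the job is handed in, with the robot touching nothing.
It also fails if it takes over 72 s, if anything falls off the work surface, if the arm or the gripper's body presses on something with over 40 N, if the wrist force passes 120 N, or if a joint passes its speed limit or range.

## Working session

There is one attempt and no reset: what is moved stays moved. The work goes in short steps, Python scripts to look and compute and a tool call to move; the robot and the scene stay as the last step left them, time stands still between calls to the robot, and variables do not carry over. Pictures are saved under pics/ and viewed, and the job is handed in when it is done.

Besides the shell and the picture viewer there is one more tool, called after "Emit:" as name(argument=value, ...), one argument or row to a line, values as JSON. arm_command: Moves the arm, as the interface text tells. Its arguments: {"type":"object","properties":{"commands":{"type":"array"}},"required":["commands"]}

```bash
mkdir -p pics; python3 - <<'E'
from rig import *
import cv2,numpy as np
s=read_state();print(s)
for n in ["scene","top","wrist"]:
    p,d=capture(n);cv2.imwrite(f"pics/{n}0.png",p[:,:,::-1]);np.savez(f"pics/{n}0.npz",p=p,d=d)
    print(n,camera_model(n))
E
```

```text
{'time_s': 0.0, 'joint_positions': array([ 6.08785667e+01,  3.02798922e+01,  8.21568475e+01, -1.32380981e-03,
        6.76875857e+01, -1.02269901e+01]), 'qvel': array([-0.14537067,  0.11141126, -0.00774543, -0.06832902,  0.04193333,
       -0.1075006 ]), 'tau': array([ 1.42424087e-03, -4.40034449e+01, -1.76592761e+01,  6.33980753e-02,
        5.80437889e-02, -1.64569719e-04]), 'position': array([0.20197884, 0.59063489, 0.19665919]), 'tcp_rot': array([[-9.46119428e-01,  3.23816231e-01, -1.03732877e-03],
       [ 3.23817688e-01,  9.46117578e-01, -1.90599391e-03],
       [ 3.64243222e-04, -2.13920327e-03, -9.99997646e-01]]), 'force': array([ 0.00493268, -0.04532362,  0.34297919]), 'moment': array([0.02228128, 0.03544022, 0.02213166]), 'opening': 1.001385814732435}
scene {'intrinsics': array([[525.88371368,   0.        , 279.41754237],
       [  0.        , 525.88371368, 211.59439697],
       [  0.        ,   0.        ,   1.        ]]), 'pose': array([[-0.7669631 ,  0.48284688, -0.42264228,  1.02315138],
       [ 0.64157508,  0.56447495, -0.51937409,  0.6231513 ],
       [-0.01220717, -
[... 356 characters left out ...]
99968827, -0.01524431,  0.01977304, -0.02536629],
       [-0.01784905, -0.11739788, -0.99292454,  1.13869486],
       [ 0.        ,  0.        ,  0.        ,  1.        ]])}
wrist {'intrinsics': array([[315.78087846,   0.        , 285.24449487],
       [  0.        , 315.78087846, 209.23529914],
       [  0.        ,   0.        ,   1.        ]]), 'mount': array([[-5.37391665e-04, -9.69642661e-01, -2.44525706e-01,
         6.59261202e-02],
       [ 9.99999808e-01, -5.96440615e-04,  1.67437216e-04,
        -3.96165674e-04],
       [-3.08199330e-04, -2.44525569e-01,  9.69642796e-01,
        -1.87320539e-01],
       [ 0.00000000e+00,  0.00000000e+00,  0.00000000e+00,
         1.00000000e+00]])}
```

View pics/scene0.png

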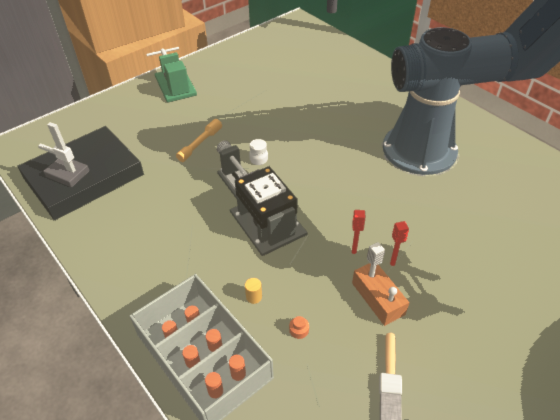

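View pics/top0.png

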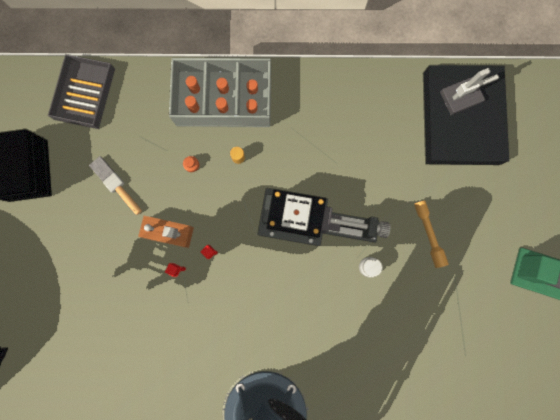

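View pics/wrist0.png

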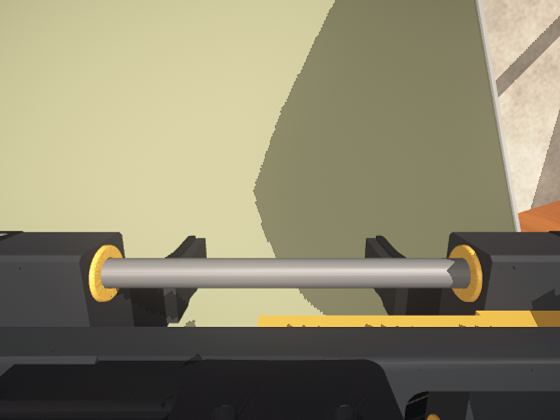

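```bash
python3 - <<'E'
import cv2,numpy as np
a=cv2.imread("pics/scene0.png");b=cv2.imread("pics/top0.png")
def crop(im,x,y,w,h,k): return cv2.resize(im[y:y+h,x:x+w],None,fx=k,fy=k,interpolation=cv2.INTER_CUBIC)
cv2.imwrite("pics/c1.png",crop(a,330,200,100,130,4))
cv2.imwrite("pics/c2.png",crop(b,120,200,110,90,5))
cv2.imwrite("pics/c3.png",crop(a,210,130,110,125,4))
cv2.imwrite("pics/c4.png",crop(b,250,170,150,90,5))
E
```

```text
(no output)
```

View pics/c1.png

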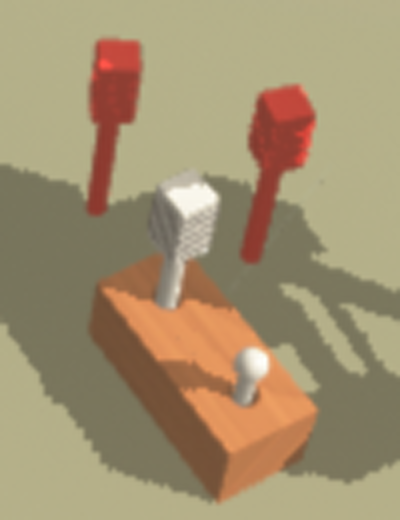

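View pics/c2.png

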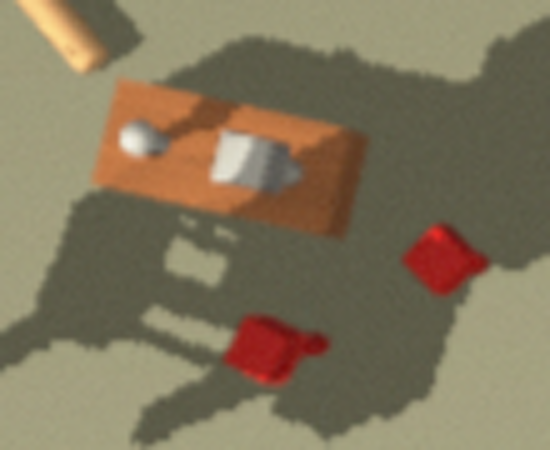

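View pics/c3.png

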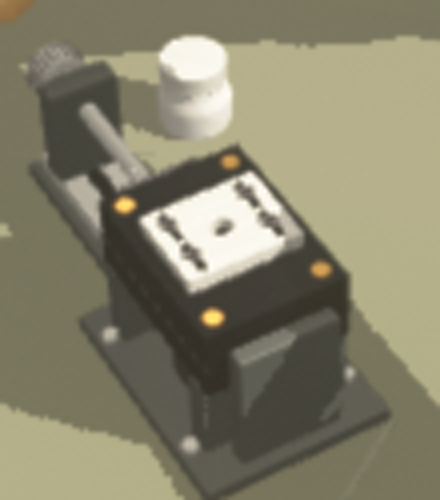

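View pics/c4.png

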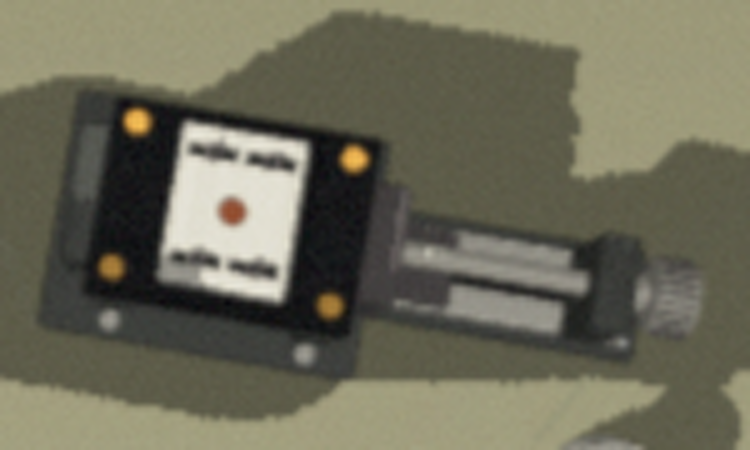

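```bash
cat > h.py <<'E'
import numpy as np,cv2
from rig import *
def pose(n,s=None):
    m=camera_model(n)
    if n!="wrist": return m["intrinsics"],m["pose"]
    T=np.eye(4);T[:3,:3]=s["tcp_rot"];T[:3,3]=s["position"]
    return m["intrinsics"],T@m["mount"]
def ray(K,T,uv,z):
    uv=np.atleast_2d(uv);d=np.c_[(uv-K[:2,2])/K[0,0],np.ones(len(uv))]@T[:3,:3].T
    t=(z-T[2,3])/d[:,2];return T[:3,3]+d*t[:,None]
def cloud(K,T,d):
    v,u=np.indices(d.shape);c=np.dstack([(u-K[0,2])/K[0,0]*d,(v-K[1,2])/K[1,1]*d,d])
    return c@T[:3,:3].T+T[:3,3]
def proj(K,T,p):
    c=(np.atleast_2d(p)-T[:3,3])@T[:3,:3];return c[:,:2]/c[:,2:]*K[0,0]+K[:2,2]
E
python3 - <<'E'
from h import *
z=np.load("pics/top0.npz");p,d=z["p"],z["d"];K,T=pose("top");C=cloud(K,T,d)
hsv=cv2.cvtColor(p,cv2.COLOR_RGB2HSV)
H=C[:,:,2]
print("table z",np.median(H[300:340,100:200]))
# block top: mask by height 40-60 & crop
def comp(m,x,y,w,h,zpl,name):
    mm=np.zeros(m.shape,np.uint8);mm[y:y+h,x:x+w]=m[y:y+h,x:x+w]
    n,l,s,c=cv2.connectedComponentsWithStats(mm)
    i=1+np.argmax(s[1:,4]);ys,xs=np.where(l==i)
    P=ray(K,T,np.c_[xs,ys],zpl)[:,:2]
    r=cv2.minAreaRect((P*1000).astype(np.float32))
    print(name,"n",s[i,4],"px",c[i],"mean",P.mean(0),"rect",r,"zmed",np.median(H[ys,xs]))
comp((abs(H-.05)<.008),120,200,110,60,.05,"blocktop")
comp((abs(H-.144)<.012),120,200,75,60,.144,"rodtop")
comp((abs(H-.08)<.014)&(H>.06),120,200,45,60,.075,"pin")
red=(hsv[:,:,1]>180)&((hsv[:,:,0]<4)|(hsv[:,:,0]>176))
comp(red&(abs(H-.138)<.012),195,235,30,40,.138,"red1")
comp(red&(abs(H-.138)<.012),160,255,35,30,.138,"red2")
comp((abs(H-.116)<.014),250,170,90,90,.116,"box")
gp=(hsv[:,:,1]<60)&(hsv[:,:,2]>150)&(abs(H-.126)<.02)
comp(gp,270,185,50,60,.126,"plate")
br=(hsv[:,:,1]>90)&((hsv[:,:,0]<15))&(hsv[:,:,2]<240)
comp(br,288,200,18,25,.126,"bore")
sc=(hsv[:,:,1]>120)&(hsv[:,:,0]>10)&(hsv[:,:,0]<25)
mm=np.zeros(sc.shape,np.uint8);mm[185:245,262:330]=sc[185:245,262:330]
n,l,s,c=cv2.connectedComponentsWithStats(mm)
for i in range(1,n): print("yellow",s[i,4],c[i],ray(K,T,c[i],.118)[0])
print(hsv[205:220,290:304,0]);print(hsv[205:220,290:304,1])
print(np.round(H[205:220,290:304]*1000).astype(int))
print(np.round(H[222:242,158:180]*1000).astype(int))
E
```

```text
table z 0.00013211376537480835
blocktop n 854 px [163.70257611 230.72131148] mean [0.45530655 0.26726113] rect ((455.34027099609375, 266.68792724609375), (126.21076202392578, 55.94663619995117), 78.31751251220703) zmed 0.050024417576557845
rodtop n 116 px [168.03448276 231.38793103] mean [0.44804134 0.23169194] rect ((447.96319580078125, 231.45877075195312), (26.6235294342041, 23.763805389404297), 79.7014389038086) zmed 0.14345904716914298
pin n 42 px [147.07142857 226.80952381] mean [0.4628486  0.30286221] rect ((462.4149475097656, 303.02484130859375), (15.350253105163574, 15.130972862243652), 2.896178960800171) zmed 0.08295856022524639
red1 n 103 px [207.31067961 251.18446602] mean [0.40361277 0.13889394] rect ((403.4570007324219, 139.02911376953125), (21.680625915527344, 23.053531646728516), 46.31431198120117) zmed 0.13775607315093996
red2 n 103 px [171.54368932 269.37864078] mean [0.360004   0.22099427] rect ((360.409423828125, 221.3623046875), (23.217485427856445, 24.580774307250977), 65.30610656738281) zmed 0.13726170150165462
box n 2108 px [295.85199241 212.21062619] mean [ 0.
[... 5109 characters left out ...]
 55   45]
 [  54   48   48   48   49   53   48  134  142  140  142  144  146  146
   139  127  121  107   32   42   41   50]
 [  53   55   49   49   50   51   51   52   50   52   52   50  145  144
   137  128  117  107   50   49   48   48]
 [  54   49   53   50   50   51   48   51   54   50   54   50   48   54
    47   48   51  105   52   48   50   48]
 [  48   52   52   50   50   52   51   53   51   52   49   50   50   47
    47   48   52   50   50   52   47   49]
 [  51   50   50   48   50   51   52   50   51   52   49   45   51   49
    49   52   50   52   52   48   50   50]
 [   0    1   50   51   49   50   45   51   51   51   54   54   48   50
    47   48   47 1139   51   52   52   52]]
```

The rod candidates in the top picture are the steel square grip at (168,231) in the block and red ones at (207,251) and (172,269). The steel one fits: its top is at z=0.144 and it sits in the block's -y hole, as the enlarged crop confirms. The pin is at (147,227), and the bore shows terracotta at (296,212).

Emit:
arm_command(
  commands=[
    {"translation":[0,0,0],"dr":[0,0,-0.6],"jaw":0},
    {"translation":[0,0,-0.5],"dr":[0,0,-0.6],"jaw":0},
    {"translation":[-1,-1,-0.5],"dr":[0,0,0],"jaw":0},
    {"translation":[-1,-1,0],"dr":[0,0,0],"jaw":0},
    {"translation":[-1,-1,0],"dr":[0,0,0],"jaw":0},
    {"translation":[-1,-1,0],"dr":[0,0,0],"jaw":0},
    {"translation":[-1,-1,0],"dr":[0,0,0],"jaw":0},
    {"translation":[-1,-1,0],"dr":[0,0,0],"jaw":0},
    {"translation":[-1,-1,0],"dr":[0,0,0],"jaw":0},
    {"translation":[-1,-1,0],"dr":[0,0,0],"jaw":0},
    {"translation":[-1,-1,0],"dr":[0,0,0],"jaw":0},
    {"translation":[-1,-1,0],"dr":[0,0,0],"jaw":0},
  ],
)

```text
time_s: 1.15
position: [0.3969, 0.2942, 0.2225]
tcp_rot: [[-0.979, 0.203, -0.0], [0.203, 0.979, -0.0], [0.0, -0.0, -1.0]]
force: [0.5, 0.4, 0.1]
opening: 0.996
```

Emit:
arm_command(
  commands=[
    {"translation":[-0.8,-0.7,0],"dr":[0,0,0],"jaw":0},
    {"translation":[-0.8,-0.7,0],"dr":[0,0,0],"jaw":0},
    {"translation":[-0.8,-0.6,0],"dr":[0,0,0],"jaw":0},
    {"translation":[0,0,0],"dr":[0,0,0],"jaw":0},
    {"translation":[0,0,0],"dr":[0,0,0],"jaw":0},
    {"translation":[0,0,0],"dr":[0,0,0],"jaw":0},
  ],
)

```text
time_s: 1.65
position: [0.4444, 0.2348, 0.2224]
tcp_rot: [[-0.979, 0.203, -0.001], [0.203, 0.979, 0.0], [0.001, -0.0, -1.0]]
force: [-0.3, 0.7, -0.2]
opening: 0.999
```

```bash
python3 - <<'E'
from h import *
s=read_state();p,d=capture("wrist");cv2.imwrite("pics/w1.png",p[:,:,::-1]);np.savez("pics/w1.npz",p=p,d=d,pos=s["position"],R=s["tcp_rot"])
print(s["time_s"],s["position"],s["tcp_rot"],s["force"])
K,T=pose("wrist",s);print(proj(K,T,[.448,.2318,.144]))
E
```

```text
1.65 [0.44439713 0.23480712 0.22237746] [[-9.79134363e-01  2.03209421e-01 -1.35304711e-03]
 [ 2.03209392e-01  9.79135291e-01  1.60286793e-04]
 [ 1.35738797e-03 -1.18009575e-04 -9.99999072e-01]] [-0.31045717  0.66180577 -0.18846608]
[[283.18818295 212.81469319]]
```

View pics/w1.png

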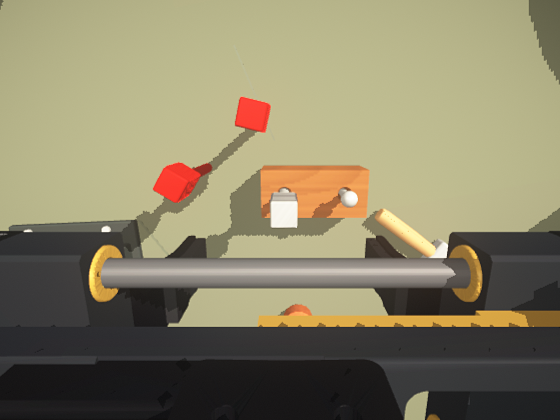

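```bash
python3 - <<'E'
from h import *
z=np.load("pics/w1.npz");s=dict(position=z["pos"],tcp_rot=z["R"]);K,T=pose("wrist",s);C=cloud(K,T,z["d"])
H=C[:,:,2]
def f(m,x,y,w,h,zp,n):
    mm=np.zeros(m.shape,np.uint8);mm[y:y+h,x:x+w]=m[y:y+h,x:x+w]
    k,l,st,c=cv2.connectedComponentsWithStats(mm);i=1+np.argmax(st[1:,4]);ys,xs=np.where(l==i)
    P=ray(K,T,np.c_[xs,ys],zp)[:,:2];print(n,st[i],P.mean(0),cv2.minAreaRect((P*1000).astype(np.float32)),np.median(H[ys,xs]))
f(abs(H-.144)<.01,260,180,50,55,.144,"rod")
f(abs(H-.05)<.006,250,160,130,65,.05,"block")
E
```

```text
rod [270 199  28  29 777] [0.44858696 0.23200341] ((448.3563232421875, 232.00375366210938), (23.71318244934082, 25.20293617248535), 78.24137115478516) 0.14412550563523158
block [ 261  170  109   48 4145] [0.45490294 0.27036114] ((457.2357482910156, 266.09967041015625), (124.12115478515625, 55.54290771484375), 78.241943359375) 0.05034975071423364
```

Emit:
arm_command(
  commands=[
    {"translation":[-0.18,-0.08,0],"dr":[0,0,0],"jaw":0},
    {"translation":[0,0,0.9],"dr":[0,0,0],"jaw":0},
    {"translation":[0,0,0.9],"dr":[0,0,0],"jaw":0},
    {"translation":[0,0,0.9],"dr":[0,0,0],"jaw":0},
    {"translation":[0,0,0.9],"dr":[0,0,0],"jaw":0},
    {"translation":[0,0,0.6],"dr":[0,0,0],"jaw":0},
    {"translation":[0,0,0.3],"dr":[0,0,0],"jaw":0},
    {"translation":[0,0,0],"dr":[0,0,0],"jaw":0},
    {"translation":[0,0,0],"dr":[0,0,0],"jaw":0},
  ],
)

```text
time_s: 2.45
position: [0.4491, 0.2323, 0.1103]
tcp_rot: [[-0.979, 0.202, 0.0], [0.202, 0.979, -0.0], [-0.0, -0.0, -1.0]]
force: [0.6, 0.7, 0.4]
opening: 1.0
```

Emit:
arm_command(
  commands=[
    {"translation":[0,0,0],"dr":[0,0,0],"jaw":1},
    {"translation":[0,0,0],"dr":[0,0,0],"jaw":1},
    {"translation":[0,0,0],"dr":[0,0,0],"jaw":1},
    {"translation":[0,0,0],"dr":[0,0,0],"jaw":1},
    {"translation":[0,0,0],"dr":[0,0,0],"jaw":1},
    {"translation":[0,0,0],"dr":[0,0,0],"jaw":1},
    {"translation":[0,0,0],"dr":[0,0,0],"jaw":1},
    {"translation":[0,0,0],"dr":[0,0,0],"jaw":1},
  ],
)

```text
time_s: 3.12
position: [0.4492, 0.2318, 0.1102]
tcp_rot: [[-0.979, 0.203, 0.0], [0.203, 0.979, 0.0], [-0.0, 0.0, -1.0]]
force: [-0.9, 0.9, 0.5]
opening: 0.479
```

Emit:
arm_command(
  commands=[
    {"translation":[0,0,0],"dr":[0,0,0],"jaw":1},
    {"translation":[0,0,0],"dr":[0,0,0],"jaw":1},
    {"translation":[0,0,0],"dr":[0,0,0],"jaw":1},
    {"translation":[0,0,0],"dr":[0,0,0],"jaw":1},
    {"translation":[0,0,0],"dr":[0,0,0],"jaw":1},
    {"translation":[0,0,0],"dr":[0,0,0],"jaw":1},
  ],
)

```text
time_s: 3.62
position: [0.4491, 0.2318, 0.1101]
tcp_rot: [[-0.979, 0.203, -0.0], [0.203, 0.979, -0.0], [0.0, -0.0, -1.0]]
force: [-0.7, -0.4, -0.0]
opening: 0.273
```

Emit:
arm_command(
  commands=[
    {"translation":[0,0,-0.2],"dr":[0,0,0],"jaw":1},
    {"translation":[0,0,-0.5],"dr":[0,0,0],"jaw":1},
    {"translation":[0,0,-0.7],"dr":[0,0,0],"jaw":1},
    {"translation":[0,0,-0.8],"dr":[0,0,0],"jaw":1},
    {"translation":[0,0,-0.8],"dr":[0,0,0],"jaw":1},
    {"translation":[0,0,-0.8],"dr":[0,0,0],"jaw":1},
    {"translation":[0,0,-0.8],"dr":[0,0,0],"jaw":1},
    {"translation":[0,0,-0.8],"dr":[0,0,0],"jaw":1},
    {"translation":[0,0,-0.8],"dr":[0,0,0],"jaw":1},
    {"translation":[0,0,-0.6],"dr":[0,0,0],"jaw":1},
    {"translation":[0,0,0],"dr":[0,0,0],"jaw":1},
    {"translation":[0,0,0],"dr":[0,0,0],"jaw":1},
  ],
)

```text
time_s: 4.62
position: [0.449, 0.2318, 0.2804]
tcp_rot: [[-0.979, 0.203, 0.001], [0.203, 0.979, 0.0], [-0.001, 0.0, -1.0]]
force: [-1.2, 0.9, -2.8]
opening: 0.27
```

```bash
python3 - <<'E'
from h import *
s=read_state();p,d=capture("wrist");cv2.imwrite("pics/w2.png",p[:,:,::-1])
p,d=capture("scene");cv2.imwrite("pics/s2.png",cv2.resize(p[100:330,250:480,::-1],None,fx=2.5,fy=2.5))
print(s["time_s"],s["position"],s["opening"],s["force"],s["moment"])
R=s["tcp_rot"];print(R.T@(np.array([.5012,-.0686,.28])-s["position"])*40)
E
```

```text
4.6167 [0.44901413 0.2318231  0.28044695] 0.2696946326521659 [-1.15924141  0.85516304 -2.83802163] [0.00736066 0.0466813  0.00314745]
[ -4.47961909 -11.34446552   0.0168757 ]
```

View pics/w2.png

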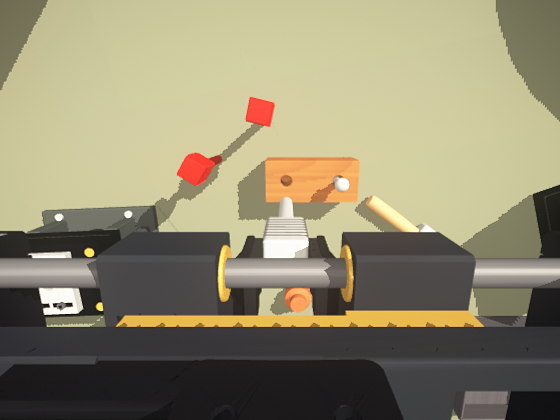

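View pics/s2.png

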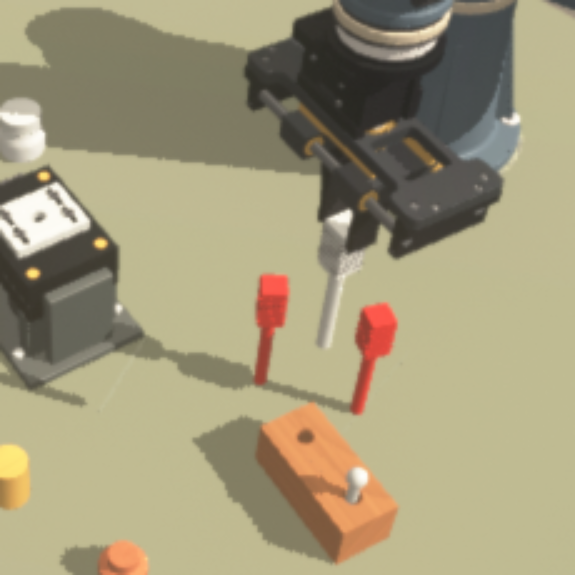

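The wrist picture shows the rod held upright with its tip at about (286,200) and the emptied hole at (287,181). The scene picture shows the rod clear of the block.

```bash
python3 - <<'E'
from h import *
p=cv2.imread("pics/w2.png");s=read_state();K,T=pose("wrist",s)
print(ray(K,T,[287,181],.05),s["position"])
cv2.imwrite("pics/w2c.png",cv2.resize(p[165:245,245:325],None,fx=7,fy=7,interpolation=cv2.INTER_CUBIC))
# expected axis tip if straight
tip=s["position"]+s["tcp_rot"]@[0,0,.104]
print("tip exp px",proj(K,T,tip),"edges", [proj(K,T,tip+np.array([a,b,0])) for a,b in((.006,0),(-.006,0),(0,.006),(0,-.006))])
E
```

```text
[[0.44791857 0.23318934 0.05      ]] [0.4478979  0.23149918 0.27885381]
tip exp px [[285.6712093  201.54728452]] edges [array([[286.95245198, 207.583407  ]]), array([[284.377719  , 195.45346171]]), array([[291.89050161, 200.28879929]]), array([[279.46444416, 202.80323486]])]
```

View pics/w2c.png

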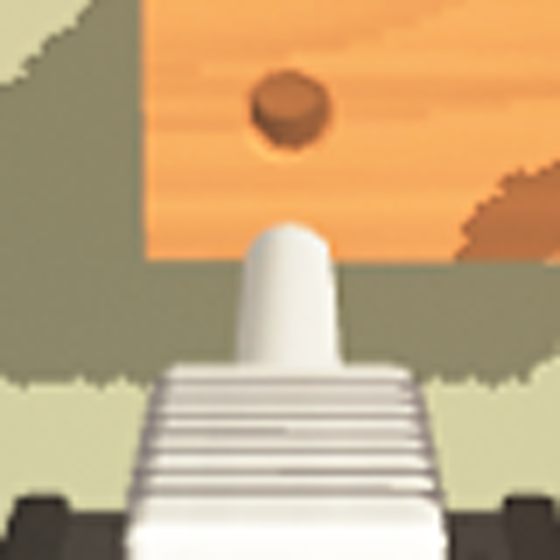

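Emit:
arm_command(
  commands=[
    {"translation":[-0.42,-0.94,0],"dr":[0,0,0],"jaw":1},
    {"translation":[-0.42,-0.95,0],"dr":[0,0,0],"jaw":1},
    {"translation":[-0.42,-0.94,0],"dr":[0,0,0],"jaw":1},
    {"translation":[-0.42,-0.95,0],"dr":[0,0,0],"jaw":1},
    {"translation":[-0.42,-0.94,0],"dr":[0,0,0],"jaw":1},
    {"translation":[-0.42,-0.95,0],"dr":[0,0,0],"jaw":1},
    {"translation":[-0.42,-0.94,0],"dr":[0,0,0],"jaw":1},
    {"translation":[-0.42,-0.95,0],"dr":[0,0,0],"jaw":1},
    {"translation":[-0.42,-0.94,0],"dr":[0,0,0],"jaw":1},
    {"translation":[-0.42,-0.95,0],"dr":[0,0,0],"jaw":1},
    {"translation":[-0.42,-0.94,0],"dr":[0,0,0],"jaw":1},
    {"translation":[-0.42,-0.95,0],"dr":[0,0,0],"jaw":1},
  ],
)

```text
time_s: 5.72
position: [0.514, -0.0722, 0.2783]
tcp_rot: [[-0.979, 0.203, -0.004], [0.203, 0.979, 0.001], [0.004, 0.001, -1.0]]
force: [-0.5, 0.3, -3.2]
opening: 0.27
```

Emit:
arm_command(
  commands=[
    {"translation":[0,0,0],"dr":[0,0,0],"jaw":1},
    {"translation":[0,0,0],"dr":[0,0,0],"jaw":1},
    {"translation":[0,0,0],"dr":[0,0,0],"jaw":1},
    {"translation":[0,0,0],"dr":[0,0,0],"jaw":1},
  ],
)

```text
time_s: 6.05
position: [0.5141, -0.0702, 0.2792]
tcp_rot: [[-0.979, 0.202, -0.002], [0.202, 0.979, 0.001], [0.002, 0.001, -1.0]]
force: [0.3, 0.2, -2.0]
opening: 0.271
```

```bash
python3 - <<'E'
from h import *
s=read_state();p,d=capture("wrist");cv2.imwrite("pics/w3.png",p[:,:,::-1]);np.savez("pics/w3.npz",p=p,d=d,pos=s["position"],R=s["tcp_rot"])
s2=read_state()
print(s["time_s"],s["position"],s2["position"],s["force"])
K,T=pose("wrist",s);q=proj(K,T,[.5012,-.0686,.126])[0];print(q)
x,y=int(q[0])-45,int(q[1])-35
cv2.imwrite("pics/w3c.png",cv2.resize(p[y:y+90,x:x+90,::-1],None,fx=6,fy=6,interpolation=cv2.INTER_CUBIC));print(x,y)
E
```

```text
6.05 [ 0.51411281 -0.07016483  0.27924022] [ 0.51428845 -0.07008926  0.27954909] [ 0.3090919   0.17756093 -2.04964935]
[284.49794743 180.24343381]
239 145
```

View pics/w3.png

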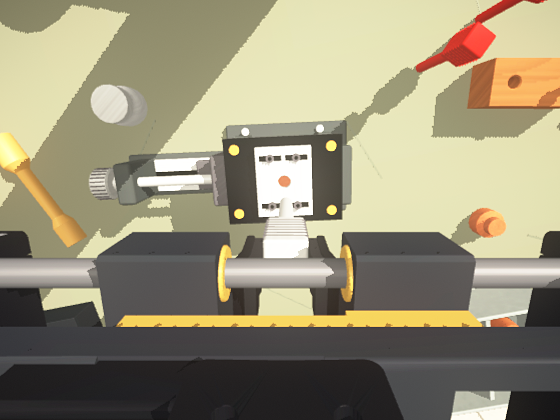

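View pics/w3c.png

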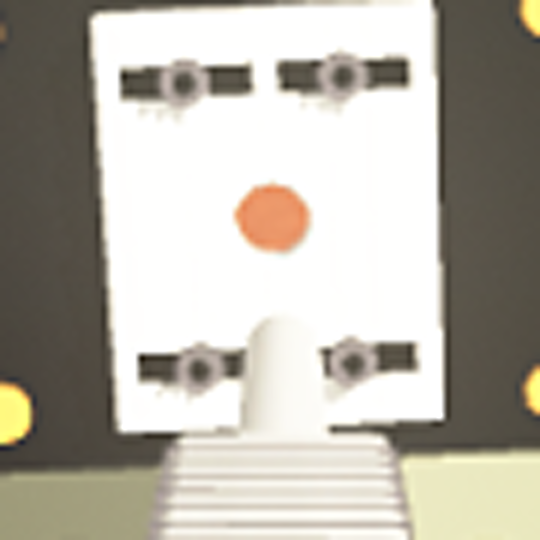

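```bash
python3 - <<'E'
from h import *
z=np.load("pics/w3.npz");p=z["p"];s=dict(position=z["pos"],tcp_rot=z["R"]);K,T=pose("wrist",s)
hsv=cv2.cvtColor(p,cv2.COLOR_RGB2HSV);m=(hsv[170:192,272:297,1]>70)
ys,xs=np.where(m);print(len(xs));c=np.array([xs.mean()+272,ys.mean()+170]);b=ray(K,T,c,.126)[0];print(c,b, np.ptp(xs),np.ptp(ys))
tip=s["position"]+s["tcp_rot"]@[0,0,.104];print("tip",tip,proj(K,T,tip+s["tcp_rot"]@[.005,0,0]),proj(K,T,tip))
R=s["tcp_rot"];print("tool delta mm",R.T@(b-s["position"])*1000)
cam=T[:3,3];print("cam",cam)
E
```

```text
107
[284.00934579 180.89719626] [ 0.50179395 -0.06926586  0.126     ] 12 10
tip [ 0.51387609 -0.07003279  0.17524058] [[285.67039222 196.367471  ]] [[285.67148615 201.54707764]]
tool delta mm [ 11.86579587  -1.72641398 153.26888623]
cam [ 0.44982552 -0.05752846  0.46672528]
```

Emit:
arm_command(
  commands=[
    {"translation":[0.48,-0.06,0],"dr":[0,0,0],"jaw":1},
    {"translation":[0,0,0.3],"dr":[0,0,0],"jaw":1},
    {"translation":[0,0,0.5],"dr":[0,0,0],"jaw":1},
    {"translation":[0,0,0.4],"dr":[0,0,0],"jaw":1},
    {"translation":[0,0,0.2],"dr":[0,0,0],"jaw":1},
    {"translation":[0,0,0.2],"dr":[0,0,0],"jaw":1},
    {"translation":[0,0,0],"dr":[0,0,0],"jaw":1},
    {"translation":[0,0,0],"dr":[0,0,0],"jaw":1},
    {"translation":[0,0,0],"dr":[0,0,0],"jaw":1},
  ],
)

```text
time_s: 6.85
position: [0.5035, -0.0704, 0.2405]
tcp_rot: [[-0.979, 0.203, 0.001], [0.203, 0.979, -0.0], [-0.001, -0.0, -1.0]]
force: [0.0, 0.7, -1.5]
opening: 0.27
```

```bash
python3 - <<'E'
from h import *
s=read_state();p,d=capture("wrist");q,_=capture("scene")
print(s["time_s"],s["position"],s["force"],s["moment"],s["position"][2]-.104)
cv2.imwrite("pics/w4c.png",np.hstack([cv2.resize(p[150:240,240:330,::-1],(400,400),interpolation=cv2.INTER_CUBIC),cv2.resize(q[130:230,210:310,::-1],(400,400),interpolation=cv2.INTER_CUBIC)]))
E
```

```text
6.85 [ 0.50345619 -0.07041658  0.24053752] [ 0.02902507  0.73455185 -1.54935937] [ 0.01959139 -0.04955709 -0.03331754] 0.13653752138426245
```

View pics/w4c.png

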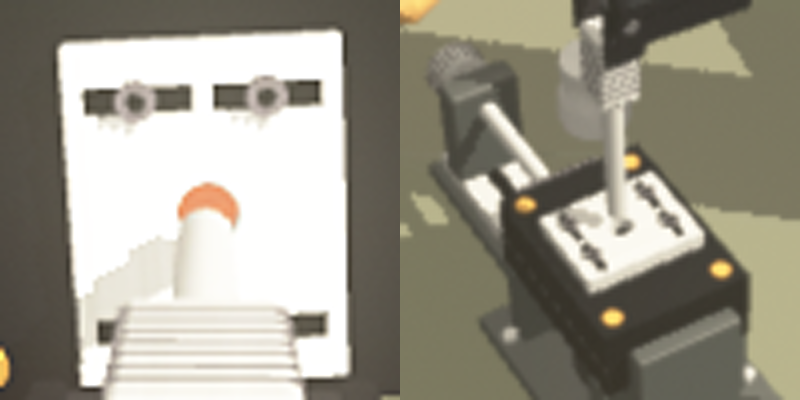

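Emit:
arm_command(
  commands=[
    {"translation":[0,0,0],"dr":[0,0,0],"jaw":1},
  ],
)

```text
time_s: 7.03
position: [0.5033, -0.0705, 0.2406]
tcp_rot: [[-0.979, 0.203, 0.001], [0.203, 0.979, -0.0], [-0.001, -0.0, -1.0]]
force: [-0.5, -0.4, -3.0]
opening: 0.273
```

Emit:
arm_command(
  commands=[
    {"translation":[0,0,0],"dr":[0,0,0],"jaw":1},
  ],
)

```text
time_s: 7.12
position: [0.5032, -0.0705, 0.2405]
tcp_rot: [[-0.979, 0.203, 0.001], [0.203, 0.979, -0.0], [-0.001, -0.0, -1.0]]
force: [0.3, -0.4, -2.9]
opening: 0.27
```

Emit:
arm_command(
  commands=[
    {"translation":[0,0,0],"dr":[0,0,0],"jaw":1},
  ],
)

```text
time_s: 7.2
position: [0.5031, -0.0704, 0.2403]
tcp_rot: [[-0.979, 0.203, 0.0], [0.203, 0.979, -0.0], [-0.0, -0.0, -1.0]]
force: [-0.1, 0.8, -2.8]
opening: 0.267
```

Emit:
arm_command(
  commands=[
    {"translation":[0,0,0],"dr":[0,0,0],"jaw":1},
  ],
)

```text
time_s: 7.28
position: [0.503, -0.0704, 0.2403]
tcp_rot: [[-0.979, 0.203, 0.0], [0.203, 0.979, -0.0], [-0.0, -0.0, -1.0]]
force: [0.1, -1.0, -3.0]
opening: 0.273
```

```bash
python3 - <<'E'
from h import *
s=read_state();s["position"]=np.array([.503,-.0704,.2403]);R=s["tcp_rot"];K,T=pose("wrist",s)
f=lambda uv,z:(R.T@(ray(K,T,uv,z)[0]-s["position"]))*1000
print("bore top rim tool",f([286.5,190.8],.126),"tip edge",f([286.2,196.9],.1363))
E
```

```text
bore top rim tool [  8.36054868   0.82266455 114.29806372] tip edge [  4.48708988   0.49897912 103.99896074]
```

Emit:
arm_command(
  commands=[
    {"translation":[0.06,0.02,0],"dr":[0,0,0],"jaw":1},
    {"translation":[0,0,0.15],"dr":[0,0,0],"jaw":1},
    {"translation":[0,0,0.1],"dr":[0,0,0],"jaw":1},
    {"translation":[0,0,0.04],"dr":[0,0,0],"jaw":1},
    {"translation":[0,0,0.04],"dr":[0,0,0],"jaw":1},
    {"translation":[0,0,0],"dr":[0,0,0],"jaw":1},
  ],
)

```text
time_s: 7.78
position: [0.5014, -0.0695, 0.2315]
tcp_rot: [[-0.979, 0.203, -0.001], [0.203, 0.979, 0.0], [0.001, 0.0, -1.0]]
force: [0.1, -0.5, -2.7]
opening: 0.272
```

Emit:
arm_command(
  commands=[
    {"translation":[0,0,0.04],"dr":[0,0,0],"jaw":1},
    {"translation":[0,0,0.04],"dr":[0,0,0],"jaw":1},
    {"translation":[0,0,0],"dr":[0,0,0],"jaw":1},
  ],
)

```text
time_s: 8.03
position: [0.5015, -0.0696, 0.2297]
tcp_rot: [[-0.979, 0.203, -0.0], [0.203, 0.979, 0.0], [0.0, -0.0, -1.0]]
force: [0.7, -0.0, -2.7]
opening: 0.272
```

Emit:
arm_command(
  commands=[
    {"translation":[0,0,0.03],"dr":[0,0,0],"jaw":1},
    {"translation":[0,0,0.03],"dr":[0,0,0],"jaw":1},
    {"translation":[0,0,0],"dr":[0,0,0],"jaw":1},
  ],
)

```text
time_s: 8.28
position: [0.5015, -0.0696, 0.2283]
tcp_rot: [[-0.979, 0.203, -0.0], [0.203, 0.979, 0.0], [0.0, 0.0, -1.0]]
force: [0.1, -0.2, -1.9]
opening: 0.271
```

Emit:
arm_command(
  commands=[
    {"translation":[0,0,0.03],"dr":[0,0,0],"jaw":1},
    {"translation":[0,0,0.03],"dr":[0,0,0],"jaw":1},
    {"translation":[0,0,0],"dr":[0,0,0],"jaw":1},
  ],
)

```text
time_s: 8.53
position: [0.5015, -0.0695, 0.2268]
tcp_rot: [[-0.979, 0.203, -0.0], [0.203, 0.979, 0.0], [0.0, 0.0, -1.0]]
force: [-0.6, -0.5, -1.8]
opening: 0.273
```

Emit:
arm_command(
  commands=[
    {"translation":[0,0,0.06],"dr":[0,0,0],"jaw":1},
    {"translation":[0,0,0.06],"dr":[0,0,0],"jaw":1},
    {"translation":[0,0,0.06],"dr":[0,0,0],"jaw":1},
    {"translation":[0,0,0],"dr":[0,0,0],"jaw":1},
  ],
)

```text
time_s: 8.87
position: [0.5013, -0.0695, 0.222]
tcp_rot: [[-0.979, 0.203, -0.001], [0.203, 0.979, 0.0], [0.001, 0.0, -1.0]]
force: [-0.4, 0.8, -2.2]
opening: 0.272
```

Emit:
arm_command(
  commands=[
    {"translation":[0,0,0.08],"dr":[0,0,0],"jaw":1},
    {"translation":[0,0,0.08],"dr":[0,0,0],"jaw":1},
    {"translation":[0,0,0.08],"dr":[0,0,0],"jaw":1},
    {"translation":[0,0,0.08],"dr":[0,0,0],"jaw":1},
    {"translation":[0,0,0.08],"dr":[0,0,0],"jaw":1},
    {"translation":[0,0,0],"dr":[0,0,0],"jaw":1},
  ],
)

```text
time_s: 9.37
position: [0.5013, -0.0694, 0.2119]
tcp_rot: [[-0.979, 0.203, -0.001], [0.203, 0.979, 0.0], [0.001, 0.0, -1.0]]
force: [0.2, -0.4, -2.0]
opening: 0.27
```

Emit:
arm_command(
  commands=[
    {"translation":[0,0,0.06],"dr":[0,0,0],"jaw":1},
    {"translation":[0,0,0.06],"dr":[0,0,0],"jaw":1},
    {"translation":[0,0,0.06],"dr":[0,0,0],"jaw":1},
    {"translation":[0,0,0.03],"dr":[0,0,0],"jaw":1},
    {"translation":[0,0,0],"dr":[0,0,0],"jaw":1},
  ],
)

```text
time_s: 9.78
position: [0.5015, -0.0695, 0.2069]
tcp_rot: [[-0.979, 0.203, -0.0], [0.203, 0.979, 0.0], [0.0, 0.0, -1.0]]
force: [-1.0, 0.5, -2.7]
opening: 0.269
```

Emit:
arm_command(
  commands=[
    {"translation":[0,0,0.03],"dr":[0,0,0],"jaw":1},
    {"translation":[0,0,0.03],"dr":[0,0,0],"jaw":1},
    {"translation":[0,0,0.03],"dr":[0,0,0],"jaw":1},
  ],
)

```text
time_s: 10.03
position: [0.5017, -0.0696, 0.2049]
tcp_rot: [[-0.979, 0.203, 0.0], [0.203, 0.979, -0.0], [-0.0, -0.0, -1.0]]
force: [-0.1, 0.4, -1.8]
opening: 0.268
```

Emit:
arm_command(
  commands=[
    {"translation":[0,0,0.03],"dr":[0,0,0],"jaw":1},
    {"translation":[0,0,0.03],"dr":[0,0,0],"jaw":1},
  ],
)

```text
time_s: 10.2
position: [0.5016, -0.0696, 0.2033]
tcp_rot: [[-0.979, 0.203, 0.0], [0.203, 0.979, -0.0], [-0.0, -0.0, -1.0]]
force: [0.4, -0.1, -2.3]
opening: 0.271
```

Emit:
arm_command(
  commands=[
    {"translation":[0,0,0.03],"dr":[0,0,0],"jaw":1},
    {"translation":[0,0,0.03],"dr":[0,0,0],"jaw":1},
  ],
)

```text
time_s: 10.37
position: [0.5016, -0.0696, 0.2018]
tcp_rot: [[-0.979, 0.203, -0.0], [0.203, 0.979, 0.0], [0.0, 0.0, -1.0]]
force: [-0.2, -0.1, -1.8]
opening: 0.27
```

Emit:
arm_command(
  commands=[
    {"translation":[0,0,0.03],"dr":[0,0,0],"jaw":1},
    {"translation":[0,0,0.03],"dr":[0,0,0],"jaw":1},
  ],
)

```text
time_s: 10.53
position: [0.5016, -0.0696, 0.2003]
tcp_rot: [[-0.979, 0.203, 0.0], [0.203, 0.979, -0.0], [-0.0, -0.0, -1.0]]
force: [1.1, -0.3, -3.5]
opening: 0.272
```

Emit:
arm_command(
  commands=[
    {"translation":[0,0,0.03],"dr":[0,0,0],"jaw":1},
    {"translation":[0,0,0.03],"dr":[0,0,0],"jaw":1},
  ],
)

```text
time_s: 10.7
position: [0.5025, -0.0699, 0.2]
tcp_rot: [[-0.979, 0.203, 0.002], [0.203, 0.979, -0.001], [-0.002, -0.0, -1.0]]
force: [0.1, 0.8, 8.3]
opening: 0.271
```

Emit:
arm_command(
  commands=[
    {"translation":[0,0,0.03],"dr":[0,0,0],"jaw":1},
    {"translation":[0,0,0.03],"dr":[0,0,0],"jaw":1},
  ],
)

```text
time_s: 10.87
position: [0.5032, -0.0701, 0.1994]
tcp_rot: [[-0.979, 0.203, 0.004], [0.203, 0.979, -0.001], [-0.004, -0.001, -1.0]]
force: [-0.9, 1.1, 10.7]
opening: 0.275
```

Emit:
arm_command(
  commands=[
    {"translation":[0,0,0.03],"dr":[0,0,0],"jaw":1},
    {"translation":[0,0,0.03],"dr":[0,0,0],"jaw":1},
  ],
)

```text
time_s: 11.03
position: [0.5034, -0.0701, 0.1982]
tcp_rot: [[-0.979, 0.203, 0.004], [0.203, 0.979, -0.002], [-0.005, -0.001, -1.0]]
force: [-1.3, 0.7, 10.5]
opening: 0.269
```

Emit:
arm_command(
  commands=[
    {"translation":[0,0,0.03],"dr":[0,0,0],"jaw":1},
    {"translation":[0,0,0.03],"dr":[0,0,0],"jaw":1},
  ],
)

```text
time_s: 11.2
position: [0.5034, -0.0701, 0.1967]
tcp_rot: [[-0.979, 0.203, 0.005], [0.203, 0.979, -0.002], [-0.005, -0.001, -1.0]]
force: [-0.0, 0.3, 10.0]
opening: 0.273
```

Emit:
arm_command(
  commands=[
    {"translation":[0,0,0.03],"dr":[0,0,0],"jaw":1},
    {"translation":[0,0,0.03],"dr":[0,0,0],"jaw":1},
  ],
)

```text
time_s: 11.37
position: [0.5033, -0.0701, 0.1952]
tcp_rot: [[-0.979, 0.203, 0.004], [0.203, 0.979, -0.002], [-0.005, -0.001, -1.0]]
force: [-0.1, 0.5, 9.8]
opening: 0.274
```

Emit:
arm_command(
  commands=[
    {"translation":[0,0,0.03],"dr":[0,0,0],"jaw":1},
    {"translation":[0,0,0.03],"dr":[0,0,0],"jaw":1},
    {"translation":[0,0,0.03],"dr":[0,0,0],"jaw":1},
    {"translation":[0,0,0.03],"dr":[0,0,0],"jaw":1},
    {"translation":[0,0,0.03],"dr":[0,0,0],"jaw":1},
    {"translation":[0,0,0.03],"dr":[0,0,0],"jaw":1},
  ],
)

```text
time_s: 11.87
position: [0.5033, -0.0701, 0.1907]
tcp_rot: [[-0.979, 0.203, 0.004], [0.203, 0.979, -0.002], [-0.005, -0.001, -1.0]]
force: [-0.5, 0.5, 10.4]
opening: 0.272
```

Emit:
arm_command(
  commands=[
    {"translation":[0,0,0.03],"dr":[0,0,0],"jaw":1},
    {"translation":[0,0,0.03],"dr":[0,0,0],"jaw":1},
    {"translation":[0,0,0.03],"dr":[0,0,0],"jaw":1},
    {"translation":[0,0,0.03],"dr":[0,0,0],"jaw":1},
    {"translation":[0,0,0.03],"dr":[0,0,0],"jaw":1},
    {"translation":[0,0,0.03],"dr":[0,0,0],"jaw":1},
  ],
)

```text
time_s: 12.37
position: [0.5033, -0.0701, 0.1862]
tcp_rot: [[-0.979, 0.203, 0.004], [0.203, 0.979, -0.001], [-0.005, -0.001, -1.0]]
force: [-0.9, 0.8, 10.6]
opening: 0.272
```

Emit:
arm_command(
  commands=[
    {"translation":[0,0,0.03],"dr":[0,0,0],"jaw":1},
    {"translation":[0,0,0.03],"dr":[0,0,0],"jaw":1},
    {"translation":[0,0,0.03],"dr":[0,0,0],"jaw":1},
    {"translation":[0,0,0.03],"dr":[0,0,0],"jaw":1},
    {"translation":[0,0,0.03],"dr":[0,0,0],"jaw":1},
    {"translation":[0,0,0.03],"dr":[0,0,0],"jaw":1},
  ],
)

```text
time_s: 12.87
position: [0.5032, -0.0701, 0.1816]
tcp_rot: [[-0.979, 0.203, 0.004], [0.203, 0.979, -0.001], [-0.004, -0.001, -1.0]]
force: [-1.6, 0.7, 10.5]
opening: 0.266
```

Emit:
arm_command(
  commands=[
    {"translation":[0,0,0.03],"dr":[0,0,0],"jaw":1},
    {"translation":[0,0,0.03],"dr":[0,0,0],"jaw":1},
    {"translation":[0,0,0.03],"dr":[0,0,0],"jaw":1},
    {"translation":[0,0,0.03],"dr":[0,0,0],"jaw":1},
    {"translation":[0,0,0.03],"dr":[0,0,0],"jaw":1},
    {"translation":[0,0,0.03],"dr":[0,0,0],"jaw":1},
  ],
)

```text
time_s: 13.37
position: [0.5029, -0.07, 0.1767]
tcp_rot: [[-0.979, 0.203, 0.003], [0.203, 0.979, -0.001], [-0.004, -0.0, -1.0]]
force: [-0.3, -0.3, 7.6]
opening: 0.276
```

Emit:
arm_command(
  commands=[
    {"translation":[0,0,0.03],"dr":[0,0,0],"jaw":1},
    {"translation":[0,0,0.03],"dr":[0,0,0],"jaw":1},
    {"translation":[0,0,0.03],"dr":[0,0,0],"jaw":1},
  ],
)

```text
time_s: 13.62
position: [0.5014, -0.0695, 0.1724]
tcp_rot: [[-0.979, 0.203, -0.0], [0.203, 0.979, 0.0], [0.0, 0.0, -1.0]]
force: [0.6, -1.1, -2.1]
opening: 0.269
```

Emit:
arm_command(
  commands=[
    {"translation":[0,0,0.03],"dr":[0,0,0],"jaw":1},
    {"translation":[0,0,0.03],"dr":[0,0,0],"jaw":1},
  ],
)

```text
time_s: 13.78
position: [0.5013, -0.0695, 0.1707]
tcp_rot: [[-0.979, 0.203, -0.001], [0.203, 0.979, 0.0], [0.001, 0.0, -1.0]]
force: [-0.2, -0.3, -1.9]
opening: 0.271
```

Emit:
arm_command(
  commands=[
    {"translation":[0,0,0.03],"dr":[0,0,0],"jaw":1},
    {"translation":[0,0,0.03],"dr":[0,0,0],"jaw":1},
  ],
)

```text
time_s: 13.95
position: [0.5015, -0.0695, 0.1693]
tcp_rot: [[-0.979, 0.203, -0.0], [0.203, 0.979, 0.0], [0.001, 0.0, -1.0]]
force: [0.4, 0.5, -2.6]
opening: 0.273
```

Emit:
arm_command(
  commands=[
    {"translation":[0,0,0.04],"dr":[0,0,0],"jaw":1},
    {"translation":[0,0,0.04],"dr":[0,0,0],"jaw":1},
    {"translation":[0,0,0.04],"dr":[0,0,0],"jaw":1},
    {"translation":[0,0,0.04],"dr":[0,0,0],"jaw":1},
    {"translation":[0,0,0.04],"dr":[0,0,0],"jaw":1},
    {"translation":[0,0,0],"dr":[0,0,0],"jaw":1},
  ],
)

```text
time_s: 14.45
position: [0.5015, -0.0695, 0.1645]
tcp_rot: [[-0.979, 0.203, -0.0], [0.203, 0.979, 0.0], [0.0, 0.0, -1.0]]
force: [0.2, -0.4, -2.3]
opening: 0.276
```

```bash
python3 - <<'E'
from h import *
q,_=capture("scene");s=read_state();print(s["time_s"],s["position"],s["force"])
cv2.imwrite("pics/s5.png",cv2.resize(q[130:260,210:320,::-1],None,fx=5,fy=4.6,interpolation=cv2.INTER_CUBIC))
E
```

```text
14.5 [ 0.50152796 -0.069541    0.16456077] [-0.3095144   0.51467693 -2.97239728]
```

View pics/s5.png

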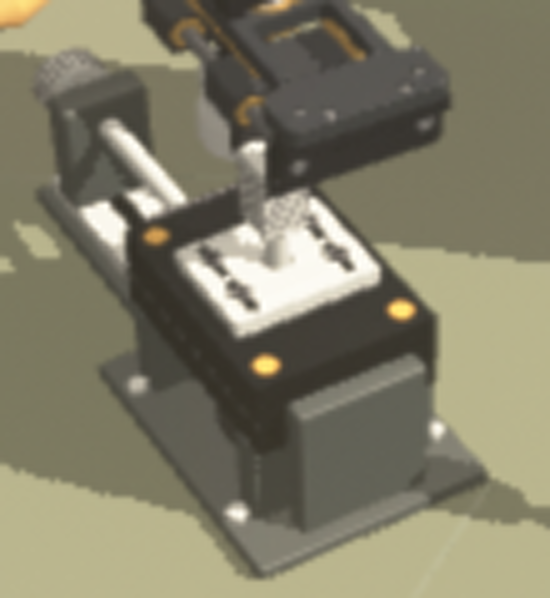

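Emit:
arm_command(
  commands=[
    {"translation":[0,0,-0.2],"dr":[0,0,0],"jaw":1},
    {"translation":[0,0,-0.4],"dr":[0,0,0],"jaw":1},
    {"translation":[0,0,-0.5],"dr":[0,0,0],"jaw":1},
    {"translation":[0,0,-0.5],"dr":[0,0,0],"jaw":1},
    {"translation":[0,0,-0.5],"dr":[0,0,0],"jaw":1},
    {"translation":[0,0,-0.5],"dr":[0,0,0],"jaw":1},
    {"translation":[0,0,-0.5],"dr":[0,0,0],"jaw":1},
    {"translation":[0,0,-0.5],"dr":[0,0,0],"jaw":1},
    {"translation":[0,0,-0.5],"dr":[0,0,0],"jaw":1},
    {"translation":[0,0,-0.5],"dr":[0,0,0],"jaw":1},
    {"translation":[0,0,0],"dr":[0,0,0],"jaw":1},
    {"translation":[0,0,0],"dr":[0,0,0],"jaw":1},
  ],
)

```text
time_s: 15.5
position: [0.5019, -0.0697, 0.2804]
tcp_rot: [[-0.979, 0.203, 0.002], [0.203, 0.979, -0.001], [-0.002, -0.0, -1.0]]
force: [-0.9, 0.0, -2.7]
opening: 0.27
```

```bash
python3 - <<'E'
from h import *
s=read_state();p,d=capture("wrist");q,e=capture("scene");K,T=pose("wrist",s);H=cloud(K,T,d)[:,:,2]
print(s["time_s"],s["position"],s["force"])
cv2.imwrite("pics/w6.png",np.hstack([cv2.resize(p[145:245,235:335,::-1],(400,400)),cv2.resize(q[120:260,210:330,::-1],(400,466))[:400]]))
u,v=proj(K,T,[.5016,-.0692,.126])[0].astype(int);print(u,v);print((H[v-8:v+9,u-7:u+8]*1000).round().astype(int))
for n in((.449,.2318),(.4477,.2325)): print(s["tcp_rot"].T@(np.array([*n,.28])-s["position"])*40)
E
```

```text
15.5 [ 0.50192487 -0.06967997  0.28037861] [-0.87646004  0.04320703 -2.68121197]
286 190
[[127 126 126 127 127 126 127 126 127 127 127 127 126 127 125]
 [127 128 127 127 128 128 128 127 125 126 126 126 127 128 126]
 [468 127 127 126 127 127 127 127 126 127 127 126 125 127 127]
 [126 126 127 128 127 127 125 127 127 127 127 127 126 127 126]
 [125 126 126 126 126  49  51  51  51  50 127 126 126 127 126]
 [126 126 126 126  50  50  50  49  52  51  52  50 126 126 128]
 [125 126 126  51  51  49  51  50  50  50  49  50  51 125 127]
 [126 125  50  49  49  50  50  52  51  50  50  51  49 127 128]
 [127  50  51  51  51  50  50  49  50  52  49  52  52  51 127]
 [127  50  51  51  51  51  50  52  52  49  51  51  50  52 125]
 [127  51  50  51  52  49  51  50  50  51  51  48  51  50 127]
 [126 121  51  50  51  49  51  51  51  51  51  51  50 121 126]
 [127 124 116  51  51  49  50  51  51  50  49  50 117 124 127]
 [126 126 121 117  51  50  52  51  50  51  52  51 122 125 128]
 [126 127 125 121 118  50 105 104 104 106 118 120 126 125 127]
 [125 125 127 126 123 123 178 179 178 122 123 126 126 126 126]
 [126 126 126 126 181 182 182 183 183 183 180 125 468 126 126]]
[4.51721588e+00 1.13798472e+01 2.43257103e-03]
[4.57381152e+00 1.13967268e+01 2.31381651e-03]
```

View pics/w6.png

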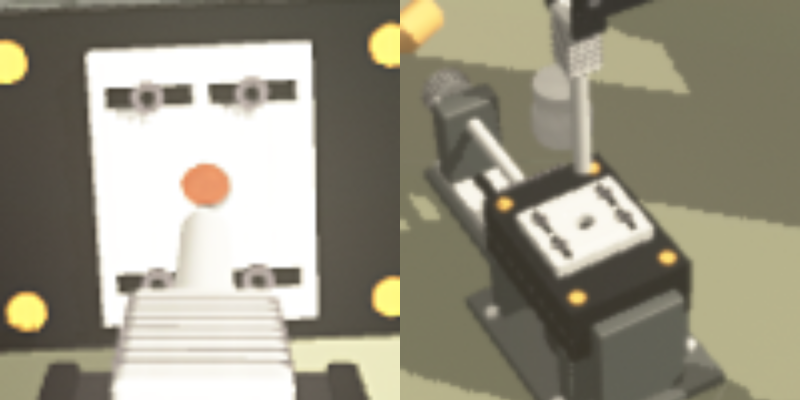

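The depth through the bore now reads a uniform 50 mm (pad 14 + core 36), so the core dropped upright onto the pad. Taking the rod back to the block.

Emit:
arm_command(
  commands=[
    {"translation":[0.38,0.95,0],"dr":[0,0,0],"jaw":1},
    {"translation":[0.38,0.95,0],"dr":[0,0,0],"jaw":1},
    {"translation":[0.38,0.95,0],"dr":[0,0,0],"jaw":1},
    {"translation":[0.38,0.95,0],"dr":[0,0,0],"jaw":1},
    {"translation":[0.38,0.95,0],"dr":[0,0,0],"jaw":1},
    {"translation":[0.38,0.95,0],"dr":[0,0,0],"jaw":1},
    {"translation":[0.38,0.95,0],"dr":[0,0,0],"jaw":1},
    {"translation":[0.38,0.95,0],"dr":[0,0,0],"jaw":1},
    {"translation":[0.38,0.95,0],"dr":[0,0,0],"jaw":1},
    {"translation":[0.38,0.95,0],"dr":[0,0,0],"jaw":1},
    {"translation":[0.38,0.95,0],"dr":[0,0,0],"jaw":1},
    {"translation":[0.38,0.95,0],"dr":[0,0,0],"jaw":1},
  ],
)

```text
time_s: 16.6
position: [0.4467, 0.2336, 0.2785]
tcp_rot: [[-0.979, 0.203, -0.002], [0.203, 0.979, -0.001], [0.002, -0.001, -1.0]]
force: [1.9, -0.4, -2.2]
opening: 0.27
```

Emit:
arm_command(
  commands=[
    {"translation":[0,0,0],"dr":[0,0,0],"jaw":1},
    {"translation":[0,0,0.8],"dr":[0,0,0],"jaw":1},
    {"translation":[0,0,0.8],"dr":[0,0,0],"jaw":1},
    {"translation":[0,0,0.8],"dr":[0,0,0],"jaw":1},
    {"translation":[0,0,0.8],"dr":[0,0,0],"jaw":1},
    {"translation":[0,0,0.5],"dr":[0,0,0],"jaw":1},
    {"translation":[0,0,0],"dr":[0,0,0],"jaw":1},
    {"translation":[0,0,0],"dr":[0,0,0],"jaw":1},
    {"translation":[0,0,0],"dr":[0,0,0],"jaw":1},
    {"translation":[0,0,0],"dr":[0,0,0],"jaw":1},
    {"translation":[0,0,0],"dr":[0,0,0],"jaw":1},
    {"translation":[0,0,0],"dr":[0,0,0],"jaw":1},
  ],
)

```text
time_s: 17.6
position: [0.4483, 0.2327, 0.188]
tcp_rot: [[-0.979, 0.203, 0.002], [0.203, 0.979, 0.0], [-0.002, 0.001, -1.0]]
force: [-0.3, -0.3, -1.7]
opening: 0.267
```

```bash
python3 - <<'E'
from h import *
s=read_state();p,d=capture("wrist");q,e=capture("scene");K,T=pose("wrist",s)
print(s["time_s"],s["position"],s["tcp_rot"],s["force"])
cv2.imwrite("pics/w7.png",np.hstack([cv2.resize(p[150:230,245:325,::-1],(480,480),interpolation=cv2.INTER_CUBIC),cv2.resize(q[220:320,335:415,::-1],(320,400),interpolation=cv2.INTER_CUBIC)[:,:] if 0 else cv2.resize(q[215:315,345:412,::-1],(320,480),interpolation=cv2.INTER_CUBIC)]))
print(proj(K,T,[[.4485,.2323,.05],[.449,.2318,.05]]),proj(K,T,s["position"]+s["tcp_rot"]@[.005,0,.104]))
E
```

```text
17.6 [0.44830609 0.23271687 0.18798819] [[-9.79230674e-01  2.02741593e-01  1.77036690e-03]
 [ 2.02742655e-01  9.79231955e-01  4.40247468e-04]
 [-1.64434337e-03  7.90032710e-04 -9.99998336e-01]] [-0.31268748 -0.3432511  -1.66817603]
[[285.16438056 194.4385903 ]
 [284.79513147 194.99062813]] [[285.67032625 196.36655304]]
```

View pics/w7.png

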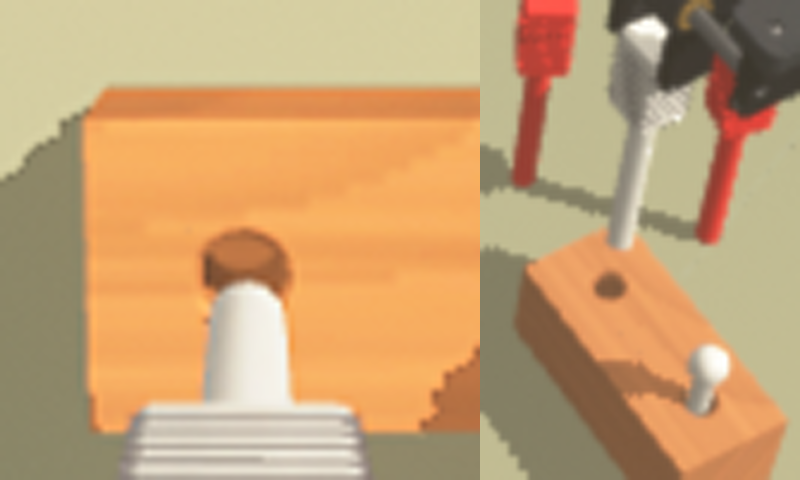

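```bash
python3 - <<'E'
from h import *
s=read_state();R=s["tcp_rot"];K,T=pose("wrist",s)
f=lambda uv,z:(R.T@(ray(K,T,uv,z)[0]-s["position"]))*1000
print(s["position"],f([285.8,187.6],.05)-[7.5,0,0],f([286,196.2],s["position"][2]-.104)-[5,0,0])
E
```

```text
[0.44801242 0.23271515 0.1876942 ] [ -0.21373197   0.18969348 137.68697803] [  0.16095955   0.31045078 103.99497953]
```

Emit:
arm_command(
  commands=[
    {"translation":[0,0,0.5],"dr":[0,0,0],"jaw":1},
    {"translation":[0,0,0.5],"dr":[0,0,0],"jaw":1},
    {"translation":[0,0,0.2],"dr":[0,0,0],"jaw":1},
    {"translation":[0,0,0.06],"dr":[0,0,0],"jaw":1},
    {"translation":[0,0,0.06],"dr":[0,0,0],"jaw":1},
    {"translation":[0,0,0],"dr":[0,0,0],"jaw":1},
  ],
)

```text
time_s: 18.2
position: [0.448, 0.2327, 0.1543]
tcp_rot: [[-0.979, 0.203, 0.0], [0.203, 0.979, 0.0], [-0.0, 0.0, -1.0]]
force: [-0.1, -1.4, -3.5]
opening: 0.272
```

Emit:
arm_command(
  commands=[
    {"translation":[0,0,0.05],"dr":[0,0,0],"jaw":1},
    {"translation":[0,0,0.05],"dr":[0,0,0],"jaw":1},
    {"translation":[0,0,0.05],"dr":[0,0,0],"jaw":1},
  ],
)

```text
time_s: 18.45
position: [0.448, 0.2327, 0.1507]
tcp_rot: [[-0.979, 0.203, 0.001], [0.203, 0.979, 0.0], [-0.001, 0.0, -1.0]]
force: [-0.6, 0.2, -2.0]
opening: 0.269
```

Emit:
arm_command(
  commands=[
    {"translation":[0,0,0.06],"dr":[0,0,0],"jaw":1},
    {"translation":[0,0,0.06],"dr":[0,0,0],"jaw":1},
    {"translation":[0,0,0.06],"dr":[0,0,0],"jaw":1},
  ],
)

```text
time_s: 18.7
position: [0.4478, 0.2326, 0.1458]
tcp_rot: [[-0.979, 0.203, 0.0], [0.203, 0.979, 0.0], [-0.0, 0.0, -1.0]]
force: [0.2, 0.5, -2.8]
opening: 0.27
```

Emit:
arm_command(
  commands=[
    {"translation":[0,0,0.15],"dr":[0,0,0],"jaw":1},
    {"translation":[0,0,0.2],"dr":[0,0,0],"jaw":1},
    {"translation":[0,0,0.2],"dr":[0,0,0],"jaw":1},
    {"translation":[0,0,0.2],"dr":[0,0,0],"jaw":1},
    {"translation":[0,0,0.2],"dr":[0,0,0],"jaw":1},
    {"translation":[0,0,0.15],"dr":[0,0,0],"jaw":1},
    {"translation":[0,0,0.1],"dr":[0,0,0],"jaw":1},
    {"translation":[0,0,0.04],"dr":[0,0,0],"jaw":1},
    {"translation":[0,0,0],"dr":[0,0,0],"jaw":1},
  ],
)

```text
time_s: 19.45
position: [0.4476, 0.2326, 0.1146]
tcp_rot: [[-0.979, 0.203, -0.0], [0.203, 0.979, -0.0], [0.0, -0.0, -1.0]]
force: [0.1, -0.0, -2.6]
opening: 0.272
```

Emit:
arm_command(
  commands=[
    {"translation":[0,0,0.03],"dr":[0,0,0],"jaw":1},
    {"translation":[0,0,0.03],"dr":[0,0,0],"jaw":1},
    {"translation":[0,0,0],"dr":[0,0,0],"jaw":1},
  ],
)

```text
time_s: 19.7
position: [0.4477, 0.2326, 0.1134]
tcp_rot: [[-0.979, 0.203, 0.0], [0.203, 0.979, 0.0], [0.0, 0.0, -1.0]]
force: [-0.5, -0.4, -2.1]
opening: 0.267
```

Emit:
arm_command(
  commands=[
    {"translation":[0,0,0.04],"dr":[0,0,0],"jaw":1},
    {"translation":[0,0,0.04],"dr":[0,0,0],"jaw":1},
    {"translation":[0,0,0],"dr":[0,0,0],"jaw":1},
  ],
)

```text
time_s: 19.95
position: [0.4477, 0.2326, 0.1113]
tcp_rot: [[-0.979, 0.203, -0.0], [0.203, 0.979, -0.0], [0.0, -0.0, -1.0]]
force: [1.2, -0.2, -3.0]
opening: 0.275
```

Emit:
arm_command(
  commands=[
    {"translation":[0,0,0.03],"dr":[0,0,0],"jaw":1},
    {"translation":[0,0,0.03],"dr":[0,0,0],"jaw":1},
    {"translation":[0,0,0],"dr":[0,0,0],"jaw":1},
  ],
)

```text
time_s: 20.2
position: [0.448, 0.2326, 0.1101]
tcp_rot: [[-0.979, 0.203, 0.0], [0.203, 0.979, 0.0], [-0.0, 0.0, -1.0]]
force: [-1.0, -1.0, -0.8]
opening: 0.273
```

Emit:
arm_command(
  commands=[
    {"translation":[0,0,0],"dr":[0,0,0],"jaw":0.6},
    {"translation":[0,0,0],"dr":[0,0,0],"jaw":0.5},
    {"translation":[0,0,0],"dr":[0,0,0],"jaw":0.4},
    {"translation":[0,0,0],"dr":[0,0,0],"jaw":0.3},
    {"translation":[0,0,0],"dr":[0,0,0],"jaw":0.2},
    {"translation":[0,0,0],"dr":[0,0,0],"jaw":0.1},
    {"translation":[0,0,0],"dr":[0,0,0],"jaw":0},
    {"translation":[0,0,0],"dr":[0,0,0],"jaw":0},
    {"translation":[0,0,0],"dr":[0,0,0],"jaw":0},
    {"translation":[0,0,0],"dr":[0,0,0],"jaw":0},
    {"translation":[0,0,0],"dr":[0,0,0],"jaw":0},
  ],
)

```text
time_s: 21.12
position: [0.4478, 0.2326, 0.1099]
tcp_rot: [[-0.979, 0.203, -0.0], [0.203, 0.979, 0.0], [0.0, 0.0, -1.0]]
force: [0.8, -0.7, 0.5]
opening: 0.972
```

Opened. Lift straight up, then check.

Emit:
arm_command(
  commands=[
    {"translation":[0,0,-0.3],"dr":[0,0,0],"jaw":0},
    {"translation":[0,0,-0.7],"dr":[0,0,0],"jaw":0},
    {"translation":[0,0,-0.8],"dr":[0,0,0],"jaw":0},
    {"translation":[0,0,-0.8],"dr":[0,0,0],"jaw":0},
    {"translation":[0,0,-0.8],"dr":[0,0,0],"jaw":0},
    {"translation":[0,0,-0.8],"dr":[0,0,0],"jaw":0},
    {"translation":[0,0,-0.6],"dr":[0,0,0],"jaw":0},
    {"translation":[0,0,0],"dr":[0,0,0],"jaw":0},
    {"translation":[0,0,0],"dr":[0,0,0],"jaw":0},
    {"translation":[0,0,0],"dr":[0,0,0],"jaw":0},
  ],
)

```text
time_s: 21.95
position: [0.447, 0.2324, 0.2293]
tcp_rot: [[-0.979, 0.203, -0.001], [0.203, 0.979, -0.0], [0.001, -0.001, -1.0]]
force: [-0.6, -0.7, 0.9]
opening: 0.999
```

```bash
python3 - <<'E'
from h import *
s=read_state();p,d=capture("wrist");q,e=capture("scene");t,td=capture("top");K,T=pose("wrist",s);H=cloud(K,T,d)[:,:,2]
print(s["time_s"],s["position"],s["force"])
m=np.zeros(H.shape,np.uint8);m[180:235,260:310]=(abs(H-.144)<.01)[180:235,260:310]
ys,xs=np.where(m);P=ray(K,T,np.c_[xs,ys],.144)[:,:2];print(len(xs),np.median(H[ys,xs]),P.mean(0),cv2.minAreaRect((P*1000).astype(np.float32)))
K,T=pose("top");H=cloud(K,T,td)[:,:,2];print((H[207:217,292:302]*1000).round().astype(int))
cv2.imwrite("pics/s8.png",q[:,:,::-1]);cv2.imwrite("pics/t8.png",t[:,:,::-1])
E
```

```text
21.95 [0.44697749 0.23240077 0.22927314] [-0.64200142 -0.73459765  0.92524603]
741 0.14415049665873902 [0.44733386 0.23253561] ((447.306640625, 232.5489501953125), (23.327789306640625, 24.677785873413086), 78.27936553955078)
[[127 124 127 126 129 126 125 126 125 123]
 [124 126 126 127 128 129 125 128 126 126]
 [125 126 124 117  49 118 126 128 125 124]
 [128 127  50  51  50  49 117 125 129 126]
 [127  51  48  52  51  48  49 126 127 128]
 [128 121  48  49  51  50  50 121 126 124]
 [126 126  47  47  45  53  49 126 125 127]
 [126 126 126  50  49  50 128 125 125 124]
 [124 127 126 128 126 130 129 125 126 122]
 [125 123 127 125 125 129 127 125 128 129]]
```

View pics/s8.png

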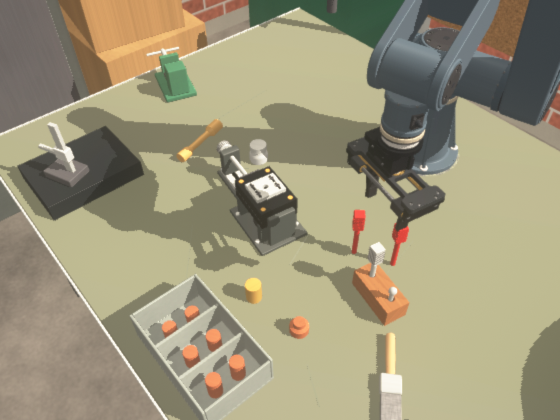

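View pics/t8.png

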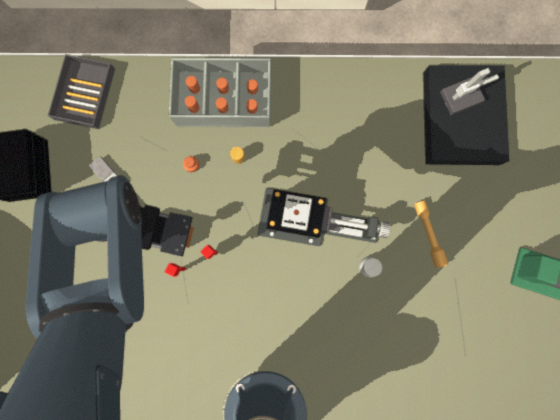

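The scene picture shows the rod upright in its block at (376,258), with its top at 144 mm and its flats in line. The depth through the bore still reads 50 mm, the bystanders look unmoved and the gripper is clear.

```bash
python3 -c "
from rig import *
print(hand_in())"
```

```text
the job is handed in; nothing more can be done
None
```

I took the rod from the block, pushed the core out onto the pad and stood the rod back in its hole. The job was handed in at about 22 s of the 72 s allowed.

- **Bore:** I found the bore with the top and wrist cameras. The tip went in with no rise in the force reading, so the plate felt no jab.
- **Push:** The core slid with the rod pressing about 13 N, against its 40 N limit. It dropped when the tip was about 70 mm above the table.
- **Core check:** Depth through the bore reads a uniform 50 mm (pad 14 + core 36), so the core stands upright on the pad. I could not see the core itself in the scene picture, because the riser hides it; this check rests on depth and force alone.
- **Rod check:** Its top is at 144 mm and its flats are in line with the block. It stands about 1 mm from its first position, within the play of the hole.
- **Other things:** In the last pictures the bystanders look unmoved by eye (I did not measure them), and the gripper is open and clear. In the last top picture the arm hides the block and part of the brush; the scene picture shows both in place.

No check failed. The cameras and the measured arm pose differed by about 1 mm in places.

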